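Hold the wide bag clip open over the recipe card

TASK

Take the widest of the three spring clips off the clip holder by squeezing its two handles together, leaving the two narrow clips where they are. Keep it squeezed wide open, bring it over the recipe card standing in its block, and lower it so that the jaws gape on either side of the card at about the middle of its top edge, well down over the edge, square to it and not touching it. Finish holding it there, still squeezed open, so that I can slip the second card in behind the first; don't push the card stand about or disturb the other things on the worktop.

Things in the scene. Friction and masses are not known exactly. Their poses are not given: they have to be found in the camera images.
- wide_clip_handle_a (a point): Wide steel bag clip (56 mm wide; the others 26 mm), two leaves on a sprung pin, about 100 g; starts jaws down, handles in a V upward. This point: middle of the first handle's rounded end bar (6 mm thick, 52 mm long), 34 mm above the pin, 23 mm to one side. Axes of the first leaf, level while on the holder: y along the pin (parallel to the plate), z from jaws to handles, x towards the second leaf
- wide_clip_handle_b (a point): The same point on the second handle; axes turn with the second leaf. Squeeze the two handle ends together along x to open the jaws: about 4 N to begin, 10 N at the stop. Over their outsides they are 52 mm apart on the holder, 22 mm squeezed to the stop
- wide_clip_jaw_a (a point): Middle of the lip at the end of the first leaf's jaw: a rubber bar 4 mm thick, 38 mm below the pin. The jaws hang 22 mm down over the holder plate at the start
- wide_clip_jaw_b (a point): The same point on the second leaf's jaw. The two lip middles are 8 mm apart on the holder plate and about 37 mm apart when the clip is squeezed to its stop
- wide_clip_spring (a joint): Opening angle between the two leaves of the wide clip, rad: 0 as it bites the 4 mm holder plate, 0.8 squeezed open to the stop, -0.1 shut on nothing. The spring always closes it
- holder_edge (a point): Middle of the top edge of the holder's upright plywood plate, 75 mm above the worktop; the plate is 4 mm thick (point x) and 190 mm long (point y), on a wooden base 64 x 200 mm. The three clips sit astride this edge, about 69 mm apart, in any order
- card_top (a point): Middle of the top edge of the recipe card, 105 mm above the worktop. The stiff card is 3 mm thick (point x), 150 mm long (point y) and stands upright in a marble block 51 mm deep, 130 mm long and 26 mm high; point z is up. The stand is loose and weighs about 0.8 kg
- small_clip_1_pin (a point): A narrow clip (26 mm wide, same shape otherwise) on the holder: its pin, 16 mm above the plate's top edge. To be left alone
- small_clip_2_pin (a point): The other narrow clip, likewise
- spare_card: The second recipe card, 96 x 150 x 3 mm, lying flat on the worktop. To be left alone
- mug: A striped mug, 101 mm high, standing on the worktop; origin at its foot. To be left alone
- pepper_mill: A wooden pepper mill, 58 mm across, 170 mm high; origin at its foot. To be left alone
- jam_jar: A jam jar, 69 mm across, 99 mm high; origin at its foot. To be left alone
- spice: A spice jar, 41 mm across, 105 mm high; origin at its foot. To be left alone
- bowl: A bowl, 135 mm across, 69 mm high; origin at its foot. To be left alone
- teaspoon: A teaspoon, 139 mm long, lying on the worktop. To be left alone
There are look-alikes about, which are no part of the job. What is shaped like the part that bears holder_edge but red is not meant.

How it is judged:
On the way, in this order (a step that is already met when the one before it is completed fails the run):
1. the wide clip has been squeezed open and lifted clear of the holder plate (value of joint wide_clip_spring above 0.4 rad and contact force between wide_clip and the fingers above 1 N and z of each of wide_clip_jaw_a, wide_clip_jaw_b in the frame of holder_edge above 0.005 m), for 0.2 s.
2. its open jaws straddle the top edge of the recipe card (distance between wide_clip_jaw_a and wide_clip_jaw_b above 0.022 m and distance between wide_clip_jaw_a and card_top below 0.05 m and z of each of wide_clip_jaw_a, wide_clip_jaw_b in the frame of card_top below -0.008 m), for 0.2 s.
At the end, for the whole second after the job is handed in: Wide clip held still and open (over 0.4 rad, lips over 22 mm apart), one lip over 5 mm each side of the card's mid-plane, over 8 mm below its top edge, within 30 mm of mid-edge, within 15 deg of square, not touching the card; stand upright; stand, holder, narrow clips within 20 mm of their starts (value of joint wide_clip_spring above 0.4 rad and distance between wide_clip_jaw_a and wide_clip_jaw_b above 0.022 m and ((x of wide_clip_jaw_a in the frame of card_top below -0.005 m and x of wide_clip_jaw_b in the frame of card_top above 0.005 m) or (x of wide_clip_jaw_a in the frame of card_top above 0.005 m and x of wide_clip_jaw_b in the frame of card_top below -0.005 m)) and z of each of wide_clip_jaw_a, wide_clip_jaw_b in the frame of card_top below -0.008 m and y of wide_clip_jaw_a in the frame of card_top between -0.03 and 0.03 m and y of wide_clip_jaw_b in the frame of card_top between -0.03 and 0.03 m and angle between the y axis of wide_clip_handle_a and the y axis of card_top, either way round below 0.26 rad and contact force between wide_clip and card_stand below 0.3 N and contact force between wide_clip and the fingers above 2 N and linear speed of wide_clip below 0.03 m/s and distance of each of card_top, holder_edge, small_clip_1_pin, small_clip_2_pin from where it was at the start of the episode below 0.02 m and angle between card_top's own z axis and vertical below 0.1 rad); the arm keeps its last pose, push and grip.
It fails at once if the card or its stand is struck or pressed hard (contact force between any of wide_clip, the fingers, the arm and card_stand above 10 N).
It fails at once if a narrow clip is pulled off or knocked away (distance of any of small_clip_1_pin, small_clip_2_pin from where it was at the start of the episode above 0.03 m).
It fails at once if another thing on the worktop is pushed away or knocked over (distance of any of spare_card, mug, pepper_mill, jam_jar, spice, bowl, teaspoon from where it was at the start of the episode above 0.03 m or angle between any of mug, pepper_mill, jam_jar, spice's own z axis and vertical above 0.5 rad).
It also fails if it takes over 40 s, if anything falls off the work surface, if the arm or the gripper's body presses on something with over 40 N, if the wrist force passes 120 N, or if a joint passes its speed limit or range.

ROBOT

A 6-joint arm with a two-finger parallel gripper is mounted at the origin on a cart in front of the work surface, level with it; the furniture and walls round the work are solid. World frame = base frame: x ahead of the robot, y to its left, z up, the work surface at z = 0. Lengths are in m, angles in rad, forces in N, time in s.
With the tool pointing down it reaches from about 0.25 to 0.725 m from the base axis. Payload 4 kg.
Tool frame: the origin (TCP) lies midway between the tips of the shut fingers; the grasp point (between the pads) lies bot.tcp_to_grasp behind it (bot.tcp_to_grasp is the distance from the TCP to the grasp point, in m); z points along the fingers, y is the line along which they close (so a half turn about z gives the same grasp; the last joint's range is limited). The gripper opens to 85 mm and grips with 20 to 120 N. Pads are 22 mm wide; open, the fingers measure 114 mm over their backs; the gripper's body (76 mm by 85 mm) begins 54 mm behind the grasp point. The pads swing forward as they close: fully open they stand 13 mm farther back than shut.
Start: joints at [0, 0.241, 0.005, 1.335, 0, 1.571], TCP at [0.5, -0, 0.231] pointing down, gripper open.
Joint ranges: [-2.72, 2.72], [-1.05, 1.87], [-1.09, 1.28], [-1.99, 2.15], [-1.42, 1.44], [-3.14, 3.14]. Speed limits (rad/s): [2.79, 2.79, 3.14, 3.14, 3.14, 3.14].

INTERFACE

Orientations are given as a unit quaternion [x, y, z, w].
In Python, from workcell import readout, camera, bot gives the robot as it stands. The module is installed in compiled form; this text tells all that it offers.
- The arm moves only by the tool jog_arm, never from a script. Its argument "motion" is a list of rows, each an object of numbers: "x", "y", "z": the shift along the tool's x, y, z in mm; "spin": the turn about the tool's z in degrees; "fingers": the closure, from -1 (fully open) to 1 (shut). A call has 1 to 8 rows; each row is the pose to reach, as a shift and turn from the pose commanded when the call began, along the tool's axes at that moment; what a row does not reach only later rows make up. A row lasts 1/8 s, in which the tool goes at most 62.5 mm and 10.7 degrees, less where a joint would pass 70% of its speed; a pose out of reach is approached as far as the arm can. A call with a gripper value outside its range is refused whole. The fingers move at their own pace and stop on an object; the grip force is fixed at half the most. Time passes only in rows, so rows that repeat a pose let the fingers close. It gives the time, the measured TCP pose, the force, the opening and the grip force at its end, in the units of the state.
- readout.get_obs(): the state, without advancing time (a new reading comes with each control period).
- camera(name): name is "scene" or "side" or "wrist"; returns a dict with "pixels" (420x560x3 uint8, red, green, blue), "K" (3x3 intrinsics, pixels), "rvec" (rotation vector, rad) and "tvec" (3), from world to camera coordinates, as OpenCV has them. Camera axes: x right, y down, z forward; pixel columns grow to the right and rows downward; lengths in m; the calibration is good to about 2 mm. A picture is of the moment at which its call begins. There is no depth.
- bot.job_done(): hands the job in; it is judged then, once.
The state is a dict: "clock": time; "joint_pos": joint angles; "joint_vel": joint speeds; "tau": joint torques, N m; "eef_pos": TCP position; "tool_rot": TCP orientation; "ft_force": force on the tool from outside, world axes, zero at the start; "ft_torque": the same for the moment, N m; "grip_width": finger opening in m; "grasp_force": force on a finger pad.
Only numpy, scipy, OpenCV 4.12 (cv2) and the standard library are available. Lean on these libraries where they do the work, as an engineer would, in place of code of your own. Each camera call takes 0.05 s, during which the arm holds its last target. There are 200 camera calls.

## Working session

There is one attempt and no reset: what is moved stays moved. The work goes in short steps, Python scripts to look and compute and a tool call to move; the robot and the scene stay as the last step left them, time stands still between calls to the robot, and variables do not carry over. Pictures are saved under pics/ and viewed, at most 10 in all, crops included, and the job is handed in when it is done.

Besides the shell and the picture viewer there is one more tool, called after "Call:" by a JSON object that holds its "fn" and its "kwargs", one argument or row to a line. jog_arm: Moves the arm, as the interface text tells. Its arguments: {"type":"object","properties":{"motion":{"type":"array"}},"required":["motion"]}

```bash
mkdir -p pics
cat > h.py <<'E'
import numpy as np, cv2
from workcell import readout, camera, bot
def snap(n,f):
    c=camera(n); cv2.imwrite(f'pics/{f}.png',c['pixels'][:,:,::-1]); np.savez(f'pics/{f}.npz',**c); return c
def load(f): return dict(np.load(f'pics/{f}.npz'))
def ray(c,uv):
    R=cv2.Rodrigues(np.array(c['rvec'],float))[0]; t=np.array(c['tvec'],float).ravel()
    d=R.T@np.linalg.inv(c['K'])@np.array([uv[0],uv[1],1.]); return -R.T@t,d/np.linalg.norm(d)
def onz(c,uv,z): o,d=ray(c,uv); return o+d*(z-o[2])/d[2]
def two(c1,u1,c2,u2):
    o1,d1=ray(c1,u1);o2,d2=ray(c2,u2)
    s=np.linalg.lstsq(np.c_[d1,-d2],o2-o1,rcond=None)[0]
    p,q=o1+s[0]*d1,o2+s[1]*d2; return (p+q)/2,np.linalg.norm(p-q)
def proj(c,P): return cv2.projectPoints(np.array(P,float).reshape(-1,1,3),np.array(c['rvec'],float),np.array(c['tvec'],float),c['K'],None)[0].reshape(-1,2)
E
python3 - <<'E'
from h import *
for n in ['scene','side','wrist']:
    c=snap(n,n+'0'); print(n,ray(c,(280,210)))
a=cv2.imread('pics/scene0.png')
print(readout.get_obs()); print(bot.tcp_to_grasp)
E
```

```text
scene (array([-0.47776152,  1.15142937,  1.02143178]), array([ 0.57755552, -0.59781427, -0.55592061]))
side (array([ 0.04359055, -1.13428762,  0.83963813]), array([ 0.30695832,  0.81149832, -0.49723945]))
wrist (array([0.49866614, 0.08502733, 0.3728122 ]), array([ 0.00241908, -0.32751247, -0.94484376]))
{'clock': 0.15, 'joint_pos': array([-2.18384948e-05,  2.41257959e-01,  4.08250774e-03,  1.33520557e+00,
       -2.50052047e-05,  1.57077195e+00]), 'joint_vel': array([ 9.17645592e-04, -2.48924408e-03,  1.82291373e-03, -1.10402278e-03,
        7.32420019e-04,  3.47414711e-05]), 'tau': array([-1.62746033e-03, -3.72633219e+01,  2.52638429e+01,  1.23480460e-02,
       -1.30651040e-05,  1.49362950e-05]), 'eef_pos': array([ 4.99542193e-01, -1.84983292e-05,  2.30627093e-01]), 'tool_rot': array([ 7.07105655e-01,  7.07107464e-01, -5.69103471e-04, -5.51448020e-04]), 'ft_force': array([ 0.14252657,  0.00326625, -0.81395873]), 'ft_torque': array([ 0.00591165,  0.000853  , -0.01816568]), 'grasp_force': 0.0, 'grip_width': 0.08515176841338724}
0.0187
```

View pics/scene0.png

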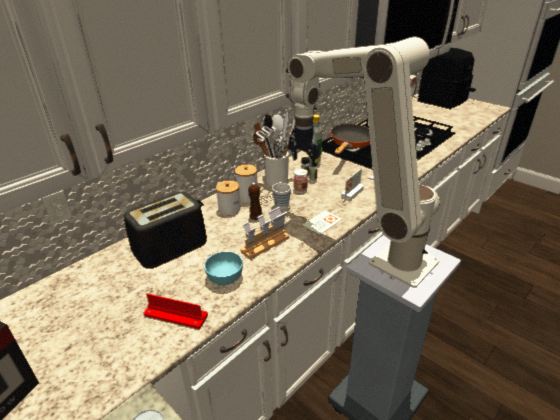

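View pics/side0.png

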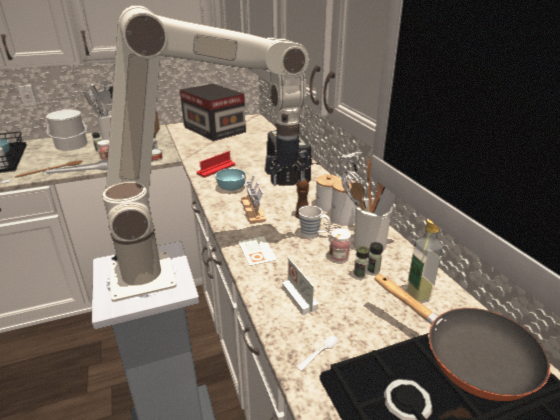

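View pics/wrist0.png

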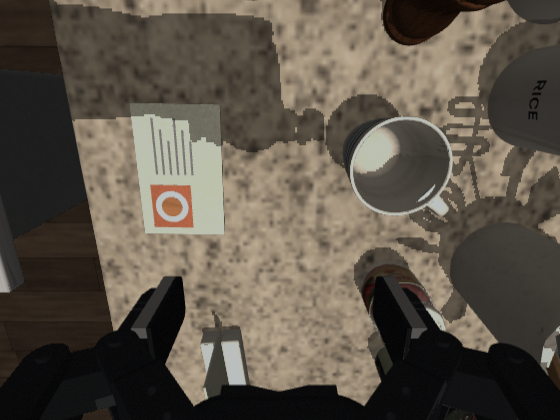

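Scene0: the brown holder with three clips is at about (265,235), the red look-alike holder at (175,310), and the card stand at (352,186). In side0, the holder is at (253,205), the red one at (215,163), and the card at (299,285). Next is one close crop of the candidates.

Run:
```python
from h import *
a=cv2.imread('pics/scene0.png'); b=cv2.imread('pics/side0.png')
f=lambda im,x,y,w,h,s: cv2.resize(im[y:y+h,x:x+w],(w*s,h*s),interpolation=cv2.INTER_CUBIC)
A=f(a,235,200,65,60,6); B=f(b,235,170,65,60,6)
C=f(a,325,160,65,38,6); D=f(b,270,250,65,65,6)[:228+0]
cv2.imwrite('pics/crop0.png',np.vstack([np.hstack([A,B]),np.hstack([C,f(b,270,255,65,60,6)[:228]])]))
for n,u in (('scene0',(265,245)),('side0',(255,213))): print(onz(load(n),u,0))
for n,u in (('scene0',(353,193)),('side0',(299,300))): print(onz(load(n),u,0.0))
```

```text
[0.45548807 0.27414673 0.        ]
[0.45912431 0.25014907 0.        ]
[ 0.42700167 -0.28676528  0.        ]
[ 0.42335078 -0.28443684  0.        ]
```

View pics/crop0.png

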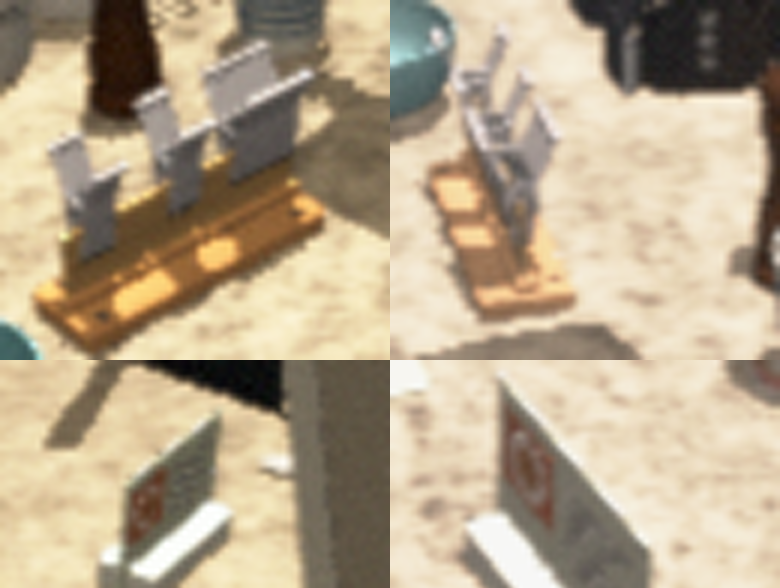

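The wide clip is the one at the low-y end of the brown holder: scene (276,216), side (258,195). The two narrow ones are at scene (263,225) and (250,232). First a wrist view over the card, then one over the holder.

Call:
{"fn": "jog_arm", "kwargs": {
  "motion": [
    {"x": -50,"z": -20,"y": -15},
    {"x": -100,"z": -40,"y": -30},
    {"x": -150,"z": -60,"y": -40},
    {"x": -200,"z": -60,"y": -50},
    {"x": -220,"z": -60,"y": -60},
    {"x": -220,"z": -60,"y": -60}
  ]
}}

```text
validation failed for argument at $.mo...
```

Run:
```python
from h import *
snap('wrist','w_card'); o=readout.get_obs(); print(o['clock'],o['eef_pos'],o['ft_force'])
```

```text
0.2 [ 4.99630972e-01 -3.06349838e-05  2.30747841e-01] [-0.32783342  0.27038043  0.26052677]
```

Call:
{"fn": "jog_arm", "kwargs": {
  "motion": [
    {"x": 60},
    {"x": 120},
    {"x": 180},
    {"x": 240},
    {"x": 300},
    {"x": 360},
    {"x": 420},
    {"x": 480}
  ]
}}

```text
validation failed for argument at $.mo...
```

Call:
{"fn": "jog_arm", "kwargs": {
  "motion": [
    {"x": 20},
    {"x": 20},
    {"x": 20}
  ]
}}

```text
validation failed for argument at $.mo...
```

Run:
```python
from h import *
snap('wrist','w_hold'); o=readout.get_obs(); print(o['clock'],o['eef_pos'],o['tool_rot'],o['ft_force'])
a=cv2.imread('pics/w_card.png');b=cv2.imread('pics/w_hold.png')
cv2.imwrite('pics/v1.png',np.hstack([a[:,60:460],b[:,60:460]]))
```

```text
0.25 [ 4.99707633e-01 -2.28340562e-06  2.30878097e-01] [ 7.07114705e-01  7.07098676e-01 -3.48252839e-04 -3.66408243e-04] [-0.29646652  1.13819868  0.38678243]
```

View pics/v1.png

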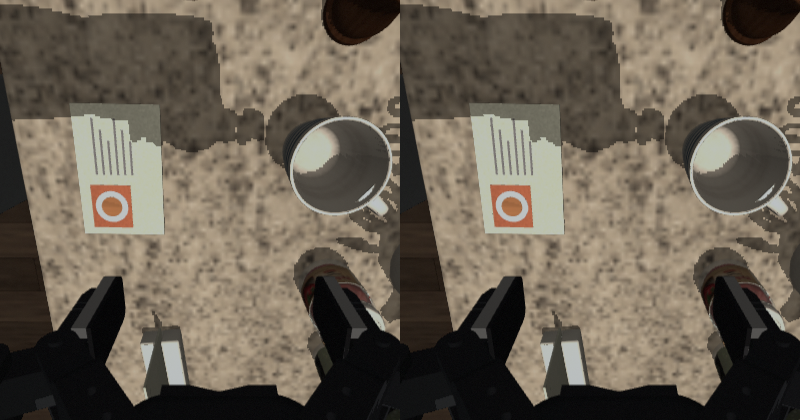

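The moves were refused by validation, so nothing has moved and the picture is unchanged. I'll retry with every field given.

Call:
{"fn": "jog_arm", "kwargs": {
  "motion": [
    {"x": -50,"y": -15,"z": -20,"spin": 0,"fingers": -1},
    {"x": -100,"y": -30,"z": -40,"spin": 0,"fingers": -1},
    {"x": -150,"y": -40,"z": -60,"spin": 0,"fingers": -1},
    {"x": -200,"y": -50,"z": -60,"spin": 0,"fingers": -1},
    {"x": -220,"y": -60,"z": -60,"spin": 0,"fingers": -1},
    {"x": -220,"y": -60,"z": -60,"spin": 0,"fingers": -1}
  ]
}}

```text
clock: 1.0
eef_pos: [0.4393, -0.2213, 0.2911]
tool_rot: [0.708, 0.706, -0.0, -0.0]
ft_force: [-0.0, 1.0, 0.7]
grip_width: 0.0854
grasp_force: 0.0
```

Run:
```python
from h import *
snap('wrist','w_card')
```

Call:
{"fn": "jog_arm", "kwargs": {
  "motion": [
    {"x": 60,"y": 0,"z": 0,"spin": 0,"fingers": -1},
    {"x": 120,"y": 0,"z": 0,"spin": 0,"fingers": -1},
    {"x": 180,"y": 0,"z": 0,"spin": 0,"fingers": -1},
    {"x": 240,"y": 0,"z": 0,"spin": 0,"fingers": -1},
    {"x": 300,"y": 0,"z": 0,"spin": 0,"fingers": -1},
    {"x": 360,"y": 0,"z": 0,"spin": 0,"fingers": -1},
    {"x": 420,"y": 0,"z": 0,"spin": 0,"fingers": -1},
    {"x": 480,"y": 0,"z": 0,"spin": 0,"fingers": -1}
  ]
}}

```text
clock: 2.05
eef_pos: [0.4388, 0.2633, 0.2914]
tool_rot: [0.706, 0.708, 0.0, -0.0]
ft_force: [1.0, -0.5, -0.1]
grip_width: 0.0852
grasp_force: 0.0
```

Call:
{"fn": "jog_arm", "kwargs": {
  "motion": [
    {"x": 10,"y": 0,"z": 0,"spin": 0,"fingers": -1},
    {"x": 10,"y": 0,"z": 0,"spin": 0,"fingers": -1},
    {"x": 10,"y": 0,"z": 0,"spin": 0,"fingers": -1}
  ]
}}

```text
clock: 2.42
eef_pos: [0.4398, 0.2692, 0.2914]
tool_rot: [0.707, 0.707, -0.0, 0.0]
ft_force: [-0.8, -0.1, 0.5]
grip_width: 0.0852
grasp_force: 0.0
```

Run:
```python
from h import *
snap('wrist','w_hold'); o=readout.get_obs(); print(o['clock'],o['eef_pos'],o['tool_rot'],o['ft_force'])
a=cv2.imread('pics/w_card.png');b=cv2.imread('pics/w_hold.png')
cv2.imwrite('pics/v2.png',np.hstack([a[:,60:460],b[:,60:460]]))
```

```text
2.475 [0.43998509 0.2688626  0.29152512] [ 7.07643511e-01  7.06569634e-01 -4.88707928e-05  1.04564515e-04] [ 0.06468095 -0.16509736 -0.08659722]
```

View pics/v2.png

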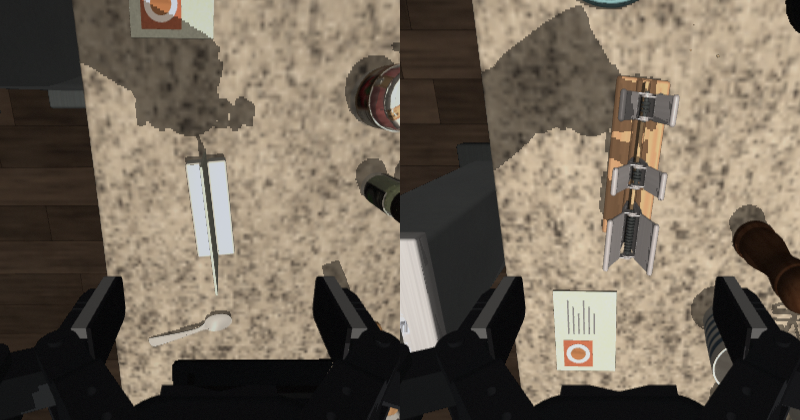

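v2: on the left, the card's top edge runs from (200,134) to (216,295). On the right, the wide clip is at (630,240), its handle bars are at x≈608 and x≈656, and the narrow clips are at (648,106) and (638,178). One zoomed crop will give precise pixels.

Run:
```python
from h import *
a=cv2.imread('pics/w_hold.png');b=cv2.imread('pics/w_card.png')
f=lambda im,x,y,w,h,s: cv2.resize(im[y:y+h,x:x+w],(w*s,h*s),interpolation=cv2.INTER_CUBIC)
A=f(a,250,195,90,95,6)
B=f(b,235,120,60,190,3)
cv2.imwrite('pics/v3.png',np.hstack([A,B]))
ch,cc=load('w_hold'),load('w_card')
p,q=onz(cc,(260,134),.105),onz(cc,(276,295),.105); print('card',p,q,np.linalg.norm(p-q))
for u in [(273,207),(264,272),(319,213),(312,273)]: print(onz(ch,u,.125))
```

```text
card [ 0.42045448 -0.1722511   0.105     ] [ 0.4346399 -0.3529164  0.105    ] 0.18122135416493548
[0.43321389 0.25020478 0.125     ]
[0.42325558 0.17836487 0.125     ]
[0.47839405 0.24389202 0.125     ]
[0.47357979 0.17707897 0.125     ]
```

View pics/v3.png

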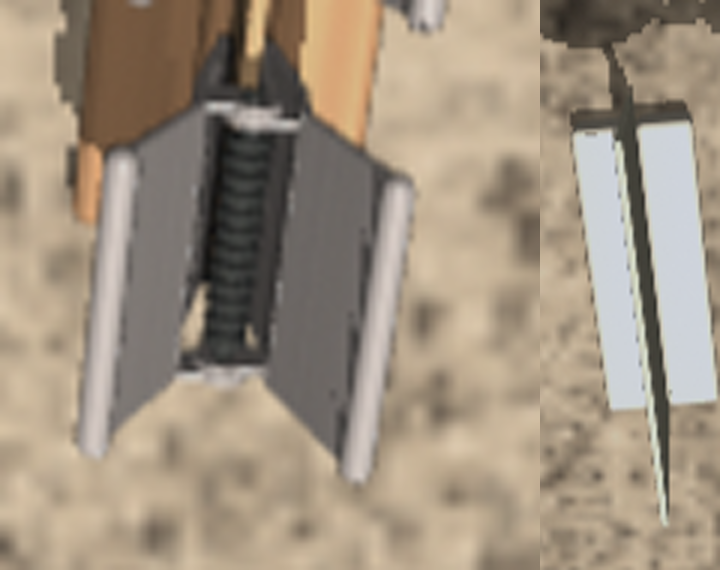

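Run:
```python
from h import *
ch,cc,s,d=load('w_hold'),load('w_card'),load('scene0'),load('side0')
for n,z,us in (('bars',.125,[(270,220),(265.3,270),(317.2,225.8),(309.3,274.2)]),):
    P=np.array([onz(ch,u,z) for u in us]); print(n,P.round(4))
    print('mid',P.mean(0).round(4),'len',np.linalg.norm(P[0]-P[1]),np.linalg.norm(P[2]-P[3]),'ang from +y',[np.degrees(np.arctan2(*( (P[i]-P[i+1])[:2]))) for i in (0,2)])
p=two(s,(346.2,181.2),d,(288.3,258));q=two(s,(361.3,169.2),d,(313.3,286.7)); print('card tri',p,q,np.linalg.norm(p[0]-q[0]))
for nm,c,us in(('scene',s,[(346.2,181.2),(361.3,169.2)]),('side',d,[(288.3,258),(313.3,286.7)])): print(nm,[onz(c,u,.105).round(4) for u in us])
print('near end wrist',onz(cc,(277,294.3),.105))
B=lambda x,y:(235+(x-540)/3,120+y/3)
print('block',[onz(cc,B(*u),.026).round(4) for u in [(612,410),(715,400),(572,115),(690,103),(573,132),(690,121)]])
print('spike base z0',onz(cc,B(606,42),0.0),'z.105',onz(cc,B(625,95),.105), 'proj', proj(cc,[[.423,-.203,.105],[.423,-.203,.026]]))
o,_=ray(cc,(0,0));print(o)
for n in [(.44,.4)]: pass
```

```text
bars [[0.4301 0.2366 0.125 ]
 [0.4247 0.1807 0.125 ]
 [0.4771 0.2304 0.125 ]
 [0.4708 0.1757 0.125 ]]
mid [0.4507 0.2058 0.125 ] len 0.056165528715819306 0.05505808989004868 ang from +y [np.float64(5.60918696798059), np.float64(6.5959553951366265)]
card tri (array([ 0.419234  , -0.20797263,  0.10126359]), np.float64(0.0007708643970454065)) (array([ 0.43491145, -0.35125866,  0.09977409]), np.float64(0.00037591714992056324)) 0.1441488284887421
scene [array([ 0.4151, -0.2022,  0.105 ]), array([ 0.4295, -0.3426,  0.105 ])]
side [array([ 0.4178, -0.2123,  0.105 ]), array([ 0.4324, -0.3567,  0.105 ])]
near end wrist [ 0.43578909 -0.35199326  0.105     ]
block [array([ 0.411 , -0.3444,  0.026 ]), array([ 0.4576, -0.3396,  0.026 ]), array([ 0.3978, -0.2101,  0.026 ]), array([ 0.4461, -0.2054,  0.026 ]), array([ 0.398 , -0.2171,  0.026 ]), array([ 0.4461, -0.2128,  0.026 ])]
spike base z0 [ 0.41083479 -0.18372473  0.        ] z.105 [ 0.42334387 -0.18930262  0.105     ] proj [[263.25627576 165.44125217]
 [266.06840271 152.43469953]]
[ 0.4385776  -0.13630457  0.43346249]
```

Wide clip centre is at (0.451, 0.206) with bars at z≈0.125 and pin axis +6° from world y. Card mid-edge is at (0.428, −0.277) with axis −5.7°. I'll hover above the clip first.

Call:
{"fn": "jog_arm", "kwargs": {
  "motion": [
    {"x": -20,"y": 3,"z": 30,"spin": 2,"fingers": -1},
    {"x": -40,"y": 7,"z": 60,"spin": 4,"fingers": -1},
    {"x": -64,"y": 10.5,"z": 90,"spin": 6,"fingers": -1},
    {"x": -64,"y": 10.5,"z": 120,"spin": 6,"fingers": -1},
    {"x": -64,"y": 10.5,"z": 130,"spin": 6,"fingers": -1},
    {"x": -64,"y": 10.5,"z": 130,"spin": 6,"fingers": -1}
  ]
}}

```text
clock: 3.22
eef_pos: [0.4505, 0.2053, 0.1614]
tool_rot: [0.744, 0.669, -0.0, -0.0]
ft_force: [1.2, 0.6, 0.5]
grip_width: 0.0852
grasp_force: 0.0
```

Run:
```python
from h import *
c=snap('wrist','w_hov'); o=readout.get_obs(); print(o['clock'],o['eef_pos'],o['tool_rot'])
x,y,z=o['eef_pos']; print(proj(c,[[x,y,.125]]))
```

```text
3.275 [0.45105802 0.20587573 0.1622138 ] [7.43361333e-01 6.68889785e-01 5.89383992e-04 1.90632748e-04]
[[281.41756041 245.81634915]]
```

View pics/w_hov.png

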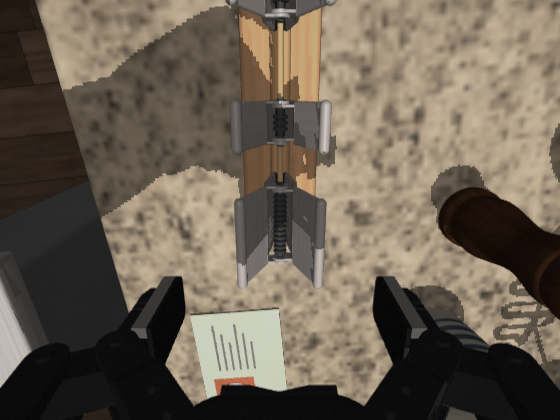

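w_hov: handle bars are vertical at x=241 and x=320 (rows 199–287), centred at (280.5,243) between the fingers at x≈175 and x≈385. That is aligned to about 2 mm. Descending and squeezing.

Call:
{"fn": "jog_arm", "kwargs": {
  "motion": [
    {"x": 1,"y": 0,"z": 20,"spin": 0,"fingers": -1},
    {"x": 1,"y": 0,"z": 40,"spin": 0,"fingers": -1},
    {"x": 1,"y": 0,"z": 52,"spin": 0,"fingers": -1},
    {"x": 1,"y": 0,"z": 58,"spin": 0,"fingers": -1},
    {"x": 1,"y": 0,"z": 58,"spin": 0,"fingers": -1},
    {"x": 1,"y": 0,"z": 58,"spin": 0,"fingers": -0.4},
    {"x": 1,"y": 0,"z": 58,"spin": 0,"fingers": -0.2},
    {"x": 1,"y": 0,"z": 58,"spin": 0,"fingers": -0.2}
  ]
}}

```text
clock: 4.28
eef_pos: [0.4508, 0.207, 0.1035]
tool_rot: [0.743, 0.669, 0.0, 0.0]
ft_force: [1.0, -0.7, -1.4]
grip_width: 0.0514
grasp_force: 4.1
```

Contact is at 51 mm, as expected. Squeezing gradually, with a slight rise.

Call:
{"fn": "jog_arm", "kwargs": {
  "motion": [
    {"x": 0,"y": 0,"z": 0,"spin": 0,"fingers": 0},
    {"x": 0,"y": 0,"z": -1,"spin": 0,"fingers": 0.2},
    {"x": 0,"y": 0,"z": -2,"spin": 0,"fingers": 0.4},
    {"x": 0,"y": 0,"z": -3,"spin": 0,"fingers": 0.6},
    {"x": 0,"y": 0,"z": -5,"spin": 0,"fingers": 0.8},
    {"x": 0,"y": 0,"z": -5,"spin": 0,"fingers": 1},
    {"x": 0,"y": 0,"z": -5,"spin": 0,"fingers": 1},
    {"x": 0,"y": 0,"z": -5,"spin": 0,"fingers": 1}
  ]
}}

```text
clock: 5.28
eef_pos: [0.4506, 0.207, 0.1082]
tool_rot: [0.743, 0.669, -0.0, -0.0]
ft_force: [0.0, 0.2, -1.1]
grip_width: 0.0182
grasp_force: 58.5
```

Call:
{"fn": "jog_arm", "kwargs": {
  "motion": [
    {"x": 0,"y": 0,"z": -6,"spin": 0,"fingers": 1},
    {"x": 0,"y": 0,"z": -15,"spin": 0,"fingers": 1},
    {"x": 0,"y": 0,"z": -30,"spin": 0,"fingers": 1},
    {"x": 0,"y": 0,"z": -50,"spin": 0,"fingers": 1},
    {"x": 0,"y": 0,"z": -75,"spin": 0,"fingers": 1},
    {"x": 0,"y": 0,"z": -100,"spin": 0,"fingers": 1},
    {"x": 0,"y": 0,"z": -110,"spin": 0,"fingers": 1},
    {"x": 0,"y": 0,"z": -110,"spin": 0,"fingers": 1}
  ]
}}

```text
clock: 6.28
eef_pos: [0.4511, 0.2072, 0.2193]
tool_rot: [0.743, 0.669, 0.001, 0.0]
ft_force: [0.4, 0.8, -1.9]
grip_width: 0.0185
grasp_force: 58.6
```

Run:
```python
from h import *
w=snap('wrist','w_lift');s=snap('scene','s_lift');d=snap('side','d_lift'); o=readout.get_obs(); print(o['clock'],o['eef_pos'],o['tool_rot'],o['grip_width'],o['ft_force'])
p=o['eef_pos']
f=lambda c,k,h,w: (lambda u:cv2.resize(c['pixels'][u[1]-h//2:u[1]+h//2,u[0]-w//2:u[0]+w//2,::-1],None,fx=k,fy=k,interpolation=cv2.INTER_CUBIC))(proj(c,[p+[0,0,-.03]])[0].astype(int))
A=f(s,6,60,66);B=f(d,6,60,66)
for c in (s,d): print(proj(c,[p+[0,0,-.03]]), proj(c,[p]))
W=cv2.resize(w['pixels'][200:420,100:460,::-1],(396,240))
M=np.vstack([np.hstack([A,B]),np.hstack([W,cv2.resize(w['pixels'][::-1][::-1][:,:,::-1],(396,240))])]); print(M.shape); cv2.imwrite('pics/v4.png',M)
```

```text
6.425 [0.44996108 0.20670831 0.21730475] [ 7.43134356e-01  6.69141483e-01 -9.57145093e-04 -2.97467373e-04] 0.01866078384647112 [-0.11523322 -0.25081179 -1.14300187]
[[276.99267539 198.84085492]] [[276.85844189 192.11233784]]
[[254.48325462 175.51082838]] [[254.1947667  168.13280097]]
(600, 792, 3)
```

View pics/v4.png

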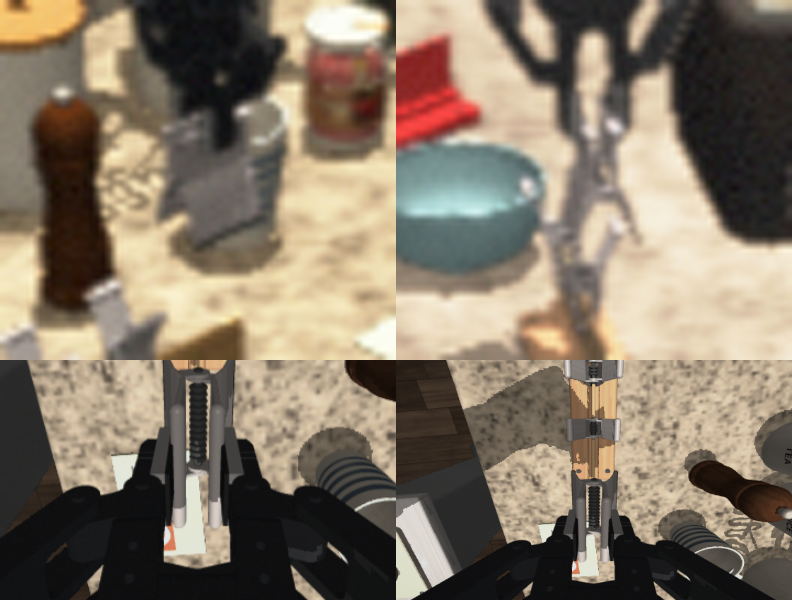

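v4: the wide clip hangs squeezed open in the fingers. In the side crop, the bars are at (588,128) and (615,128) and the lips at (552,228) and (636,240). The narrow clips are still on the holder. I'll check how far the lips hang below the TCP.

Run:
```python
from h import *
d=load('d_lift'); tcp=np.array([.450,.2067,.2173]); n=np.array([np.sin(np.radians(6.)),np.cos(np.radians(6.)),0])
p0=tcp-.028*n
for k,u in {'barL':(588,128),'barR':(615,128),'lipL':(552,228),'lipR':(636,240)}.items():
    o,r=ray(d,(221+(u[0]-396)/6,145+u[1]/6)); q=o+r*((p0-o)@n)/(r@n); e=q-tcp
    print(k,'across',round(1e3*(e@np.array([n[1],-n[0],0])),1),'z',round(1e3*e[2],1))
t=np.array([.428,-.277]); e=t-tcp[:2]; a=np.radians(6)
X=np.array([np.sin(a),np.cos(a)]);Y=np.array([np.cos(a),-np.sin(a)]); print('tool x,y mm',1e3*e@X,1e3*e@Y)
```

```text
barL across -9.5 z 20.2
barR across 7.0 z 18.3
lipL across -34.4 z -43.3
lipR across 17.8 z -58.4
tool x,y mm -483.3498669815222 28.680935984461954
```

Call:
{"fn": "jog_arm", "kwargs": {
  "motion": [
    {"x": -30,"y": 2,"z": 0,"spin": 0,"fingers": 1},
    {"x": -80,"y": 5,"z": 0,"spin": -2,"fingers": 1},
    {"x": -140,"y": 8,"z": 0,"spin": -4,"fingers": 1},
    {"x": -200,"y": 12,"z": 0,"spin": -6,"fingers": 1},
    {"x": -260,"y": 16,"z": 0,"spin": -8,"fingers": 1},
    {"x": -320,"y": 19,"z": 0,"spin": -10,"fingers": 1},
    {"x": -370,"y": 22,"z": 0,"spin": -11.7,"fingers": 1},
    {"x": -410,"y": 25,"z": 0,"spin": -11.7,"fingers": 1}
  ]
}}

```text
clock: 7.42
eef_pos: [0.4316, -0.2052, 0.2172]
tool_rot: [0.672, 0.741, -0.0, -0.001]
ft_force: [1.2, 0.7, -0.8]
grip_width: 0.0187
grasp_force: 58.6
```

Run:
```python
from h import *
from scipy.spatial.transform import Rotation as R
o=readout.get_obs(); M=R.from_quat(o['tool_rot']).as_matrix(); p=o['eef_pos']
print(o['clock'],p,'ang',np.degrees(np.arctan2(M[0,0],M[1,0])),M[:,2],o['grip_width'],'tool shift',1e3*M.T@(np.array([.428,-.277,.2])-p))
```

```text
7.425 [ 0.43160003 -0.20522304  0.21722559] ang -5.618153597981869 [-1.75170992e-03  7.93361639e-04 -9.99998151e-01] 0.01869716003551696 tool shift [-71.09626364 -10.5809785   17.17491555]
```

Call:
{"fn": "jog_arm", "kwargs": {
  "motion": [
    {"x": -30,"y": -4,"z": 0,"spin": 0,"fingers": 1},
    {"x": -55,"y": -8,"z": 0,"spin": 0,"fingers": 1},
    {"x": -72,"y": -10.5,"z": 0,"spin": 0,"fingers": 1},
    {"x": -72,"y": -10.5,"z": 20,"spin": 0,"fingers": 1},
    {"x": -72,"y": -10.5,"z": 36,"spin": 0,"fingers": 1},
    {"x": -72,"y": -10.5,"z": 47,"spin": 0,"fingers": 1},
    {"x": -72,"y": -10.5,"z": 47,"spin": 0,"fingers": 1},
    {"x": -72,"y": -10.5,"z": 47,"spin": 0,"fingers": 1}
  ]
}}

```text
clock: 8.43
eef_pos: [0.4297, -0.2761, 0.1718]
tool_rot: [0.671, 0.742, 0.0, 0.0]
ft_force: [0.6, 0.1, -1.1]
grip_width: 0.0183
grasp_force: 58.7
```

Run:
```python
from h import *
from scipy.spatial.transform import Rotation as R
w=snap('wrist','w_c');s=snap('scene','s_c');d=snap('side','d_c'); o=readout.get_obs(); p=o['eef_pos']; M=R.from_quat(o['tool_rot']).as_matrix()
print(o['clock'],p,'ang',np.degrees(np.arctan2(M[0,0],M[1,0])),o['grip_width'],o['ft_force'],'shift',1e3*M.T@(np.array([.428,-.277,.135])-p))
def f(c,k,h,w):
    u=proj(c,[p+[0,0,-.04]])[0].astype(int); x,y=u[0]-w//2,u[1]-h//2; print('origin',x,y,'tcp',proj(c,[p])[0])
    return cv2.resize(c['pixels'][y:y+h,x:x+w,::-1],None,fx=k,fy=k,interpolation=cv2.INTER_CUBIC)
A=f(s,6,60,66);B=f(d,6,60,66)
W=cv2.resize(w['pixels'][200:420,100:460,::-1],(396,240))
cv2.imwrite('pics/v5.png',np.vstack([np.hstack([A,B]),np.hstack([W,cv2.resize(w['pixels'][:,:,::-1],(396,240))])]))
```

```text
8.575 [ 0.42978007 -0.27626455  0.17206114] ang -5.710724528162482 0.018493792182350755 [-0.2843863   0.23071691 -0.21443796] shift [-0.51980892 -1.88791669 37.05945614]
origin 320 139 tcp [354.31011136 161.18669027]
origin 267 231 tcp [301.02862652 250.31882809]
```

View pics/v5.png

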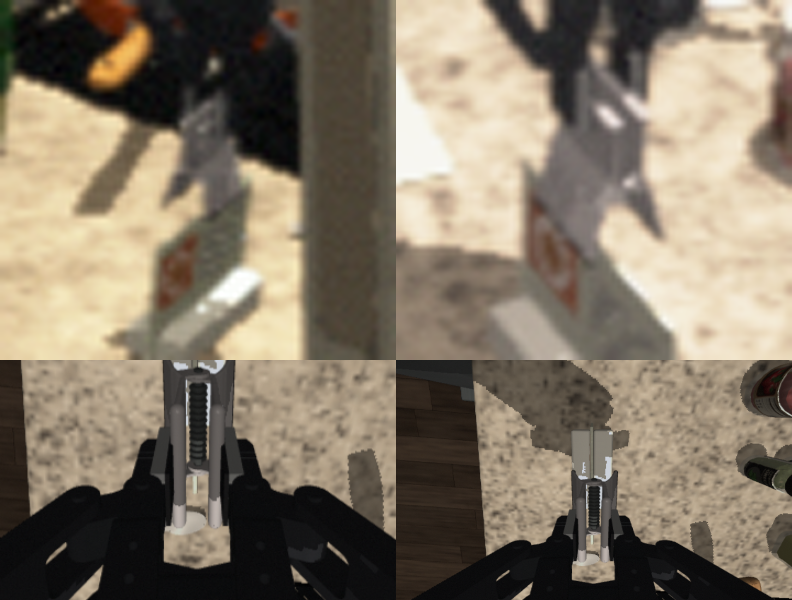

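v5: the open clip hangs astride the card's line. In the wrist view the card edge at x≈592 lies about 2 mm to the −x side of the clip's centre (x≈596), parallel to it. Lips are still above the edge. I'll correct 2 mm sideways and lower gently.

Call:
{"fn": "jog_arm", "kwargs": {
  "motion": [
    {"x": 0,"y": -2,"z": 0,"spin": 0,"fingers": 1},
    {"x": 0,"y": -2,"z": 6,"spin": 0,"fingers": 1},
    {"x": 0,"y": -2,"z": 12,"spin": 0,"fingers": 1},
    {"x": 0,"y": -2,"z": 18,"spin": 0,"fingers": 1},
    {"x": 0,"y": -2,"z": 24,"spin": 0,"fingers": 1},
    {"x": 0,"y": -2,"z": 30,"spin": 0,"fingers": 1},
    {"x": 0,"y": -2,"z": 35,"spin": 0,"fingers": 1},
    {"x": 0,"y": -2,"z": 35,"spin": 0,"fingers": 1}
  ]
}}

```text
clock: 9.57
eef_pos: [0.427, -0.2761, 0.1358]
tool_rot: [0.671, 0.741, -0.0, -0.001]
ft_force: [1.1, -0.3, -0.4]
grip_width: 0.0188
grasp_force: 58.7
```

Run:
```python
from h import *
w=snap('wrist','w_f');d=snap('side','d_f');s=snap('scene','s_f')
o=readout.get_obs(); p=o['eef_pos']; print(o['clock'],p,o['ft_force'],o['ft_torque'],o['grip_width'])
# stand shift: compare stable white-block patch between pre- and post-descent views
for a,b,box in (('d_c',d,(280,285,45,35)),('s_c',s,(340,180,30,20))):
    x,y,W,H=box; A=load(a)['pixels'][y:y+H,x:x+W]; r=cv2.matchTemplate(b['pixels'][y-6:y+H+6,x-6:x+W+6],A,cv2.TM_CCOEFF_NORMED); print(cv2.minMaxLoc(r)[1::2])
# card line in wrist view ahead of the clip
g=cv2.cvtColor(w['pixels'],cv2.COLOR_RGB2GRAY); 
for r in range(60,150,15): print(r,g[r,250:316:3])
print(proj(w,[[.4358,-.352,.105],[.428,-.277,.105],[.4205,-.2025,.105]]), proj(w,[p-[0,0,.03]]))
```

```text
9.725 [ 0.42748472 -0.27638227  0.13652143] [-0.91705062 -0.76377283 -0.97213009] [0.01870397 0.03700747 0.02040041] 0.018768280640379872
(0.9844340085983276, (6, 6))
(0.9844545722007751, (6, 6))
60 [ 51  44  45  47  54  61  69  78  79  78  78  81  81  80  81  84  82  76
  71 128 131 133]
75 [ 55  60  60  59  64  69  66  62  60  59  63  70  70  68  69  67  54  44
  63  80  81 151]
90 [ 62  62  61  62  71  75  74  71  70  65  58  59  62  65  64  67  72  76
  79  78  75 103]
105 [ 73  71  69  70  73  76  78  75  72  75  79  76  76  75  75  76  78  78
  79  78  78 143]
120 [ 71  67  64  77  86  84  78  68  66  75  66  69  73  79  73  59  61  71
  74  73 136 132]
135 [122 122 123 122 124 124 125 124 126 102 110 105 118 124 123 124 123 123
 123 201 201 187]
[[282.14876485 357.89535583]
 [281.91114494 252.99744863]
 [282.0974959  118.28327945]] [[281.14586237 253.14127344]]
```

Run:
```python
from h import *
d=load('d_c'); tcp=np.array([.4298,-.2763,.1721]); a=np.radians(-5.7); n=np.array([np.sin(a),np.cos(a),0]); Y=np.array([np.cos(a),-np.sin(a),0]); p0=tcp-.028*n
for u in [(597,262),(662,238),(608,118),(642,118)]:
    o,r=ray(d,(267+(u[0]-396)/6,231+u[1]/6)); q=o+r*((p0-o)@n)/(r@n); e=q-tcp; print((e@Y*1e3).round(1),(e[2]*1e3).round(1))
o=readout.get_obs(); print(o['joint_vel'].round(4),o['ft_force'],o['grasp_force'])
```

```text
-16.0 -59.6
18.7 -58.0
-12.1 20.5
5.6 14.7
[ 0.0003 -0.0015  0.001  -0.0001  0.0003 -0.0001] [-0.91705062 -0.76377283 -0.97213009] 58.65972876548767
```

The lips sit about 17 mm either side of the card and about 23 mm below its edge. The stand hasn't moved and no contact force shows, so I'm handing in.

```bash
python3 -c "
from workcell import bot
print(bot.job_done())"
```

```text
the job is handed in; nothing more can be done
None
```

I've handed in the job with the wide clip held squeezed open astride the middle of the recipe card's top edge; by the camera and force readings, the lips are about 23 mm down, the clip isn't touching the card, and the stand hasn't moved, though no verdict came back.

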